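# Put the scented-wood stick away in the tilt-out bin

## Robot

A 7-joint arm with a two-finger parallel gripper is mounted at the origin on the work surface. World frame = base frame: x ahead of the robot, y to its left, z up, the work surface at z = 0. Lengths are in m, angles in rad, forces in N, time in s.
With the tool pointing down it reaches from about 0.425 to 0.925 m from the base axis. Payload 6.8 kg.
Tool frame: the origin (TCP) lies midway between the tips of the shut fingers; the grasp point (between the pads) lies 19 mm behind it; z points along the fingers, y is the direction in which the jaws open and shut (so a half turn about z gives the same grasp; the last joint's range is limited). The gripper opens to 85 mm and grips with 20 to 120 N. Pads are 22 mm wide; open, the fingers measure 114 mm over their backs; the gripper's body (76 mm by 85 mm) begins 54 mm behind the grasp point. The pads swing forward as they close: fully open they stand 13 mm farther back than shut.
Start: joints at [-1.372, 0.477, 0.022, 1.555, -0.011, 1.109, -0.083], TCP at [0.204, 0.643, 0.231] pointing down, gripper open.
Joint ranges: [-2.96, 2.96], [-0.34, 2.1], [-1.41, 1.46], [0.24, 2.44], [-1.37, 4.51], [0.17, 1.92], [-2.96, 2.96]. Speed limits (rad/s): [2.39, 2.39, 3.14, 3.14, 3.14, 3.14, 3.14].

## Interface

Orientations are given as [roll, pitch, yaw] about the fixed x, y, z axes, in that order (R = Rz(yaw) Ry(pitch) Rx(roll)).
In Python, from station import ctrl gives the robot as it stands. The module is installed in compiled form; this text tells all that it offers.
- The arm moves only by the shell command python3 -m inch 'ROWS'. ROWS is JSON, a list of rows, each a list of 3 entries, a list of its own where there are three numbers: the opening, from -1 (shut) to 1 (fully open), so that 0 is half open, then the shift along the tool's x, y, z in mm, then the turn, a rotation vector about the tool's x, y, z in degrees. A call has 1 to 8 rows; each row is the pose to reach, as a shift and turn from the pose measured when the call began, along the tool's axes at that moment; what a row does not reach only later rows make up. A row lasts 1/10 s, in which the tool goes at most 50 mm and 8.59 degrees, less where a joint would pass 70% of its speed; a pose out of reach is approached as far as the arm can. A call with a gripper value outside its range is refused whole. The fingers move at their own pace and stop on an object; the grip force is fixed at half the most. Time passes only in rows, so rows that repeat a pose let the fingers close. It gives the time, the measured TCP pose, the force and the opening at its end, in the units of the state.
- ctrl.observe(): the state, without advancing time (a new reading comes with each control period).
- ctrl.get_image(name): name is "scene" or "top" or "wrist"; returns the picture (384x512x3 uint8, red, green, blue); there is no depth.
- ctrl.calibration(name): a dict with "fx", "fy", "cx", "cy" (pixels), "k1" (the pictures are not rectified: a ray, as slopes to the right and down, at radius r is drawn at 1 + k1 r^2 times it, then the intrinsics apply), "R" (3x3) and "t" (3): a world point X has camera coordinates R X + t. Camera axes: x right, y down, z forward; pixel columns grow to the right and rows downward; lengths in m; the calibration is good to about 2 mm. A picture is of the moment at which its call begins: read the wrist's pose just before it. calibration takes no time and is no camera call; for the wrist camera it gives the pose at the moment of the call.
- ctrl.job_done(): hands the job in, once; it reports no verdict.
The state is a dict: "clock": time; "qpos": joint angles; "qvel": joint speeds; "effort": joint torques, N m; "ee_pos": TCP position; "ee_rot": TCP orientation; "contact_force": force on the tool from outside, world axes, zero at the start; "moment": the same for the moment, N m; "gripper_width": finger opening in m.
Only numpy, scipy, OpenCV 4.12 (cv2) and the standard library are available. Lean on these libraries where they do the work, as an engineer would, in place of code of your own. Each camera call takes 0.05 s, during which the arm holds its last target.

## Task

Put the charred scented-wood stick away in the little oak cabinet on the dresser: tip its white tilt-out bin well forward by the brass knob so that it stays open by itself, take the stick off the stone dish and lay it inside the bin, then push the bin back until it clicks fully home. Do not slam the bin, and leave the candle, cream jar, amber bottle, brass tube and blue bowl standing where they are.

Things in the scene. Friction and masses are not known exactly. Their poses are not given: they have to be found in the camera images.
- cabinet: Oak cabinet fixed to the dresser, 200 mm wide (its y), 175 mm high. Origin on the dresser under its middle; its front, with the white bin, faces its own -x (roughly towards the robot; yaw within 0.3 rad). Oak box from x = -45 to +75 mm with a solid 10 mm top; the white bin front stands 30 mm proud of it, at x = -75 mm when shut.
- bin (a joint): Angle of the white tilt-out bin, rad: 0 = shut and flush, grows as its top tips out to the cabinet's -x; stop at 0.8. A spring ball catch in the cabinet's side takes about 5 to 10 N at the knob to pull out of or push over; resting on the catch, not clicked, it reads 0.07 to 0.13; clicked, under 0.02. Lightly damped; from about 0.5 its weight carries it to the open stop, where it stays.
- knob (a point): Centre of the head of the brass knob on the bin's front: a cylinder 24 mm across and 16 mm long along the bin's x, on a 12 mm stem. Shut, it is 36 mm in front of the front face and 155 mm above the dresser (51 mm in front of and 135 mm above the pivot). Axes are the bin's and tip with it: y along the pivot, z up the front panel.
- bin_inside (a point): Middle of the space inside the bin, tipping with it (shut: 46 mm behind, 30 mm above the pivot; axes as the knob's). Inside 107 mm in x, 155 in y; floor 33 mm below this point; 8 mm front panel up to 120 mm above it, rear wall to 30 mm, side walls to 30 (70 in front). Fully tipped, it is open from above over about 120 mm between the oak box and the panel's top edge.
- stick_center (a point): Centre of the loose stick of pale wood, 100 x 15 x 14 mm high, 20 g, with the last 20 mm at one end (+x) charred black; long axis x, z up. It lies on the dish across two rests, its underside 24 mm and its centre 31 mm above the dresser.
- dish: Off-white speckled stone dish, two overlapping rounds, 170 (its x) x 110 x 12 mm high, fixed, with two rounded rests 12 mm high across it at x = +-34 mm, which carry the stick. Origin at the centre of its underside.
- candle: White and black candle jar 97 mm across, 100 mm high, loose; leave it standing. Origin at the centre of its underside.
- cream: White cream jar 62 mm across, 52 mm high, loose, to the left of the cabinet; leave it. Origin under its centre.
- scent: Amber bottle with black cap, 42 mm across, 95 mm high, loose, to the right of the cabinet; leave it. Origin under its centre.
- balm: Small upright brass tube 24 mm across, 55 mm high, loose, near the dish; leave it standing. Origin under its centre.
- ringbowl: Small blue bowl 80 mm across, 30 mm high, at the right rear; leave it. Origin under its centre.
- stick: The same stick as a body (origin at the centre of its underside).
- pivot (a point): Middle of the bin's pivot, fixed in the cabinet, 20 mm above the dresser and 60 mm in front (-x) of the cabinet's origin, 15 mm behind the shut bin's front face. The pivot axis runs along the cabinet's y; axes are the cabinet's.

How it is judged:
By the outcome, as a careful person would: the job done as asked, in the order asked, and still so for the second after the job is handed in, with the robot touching nothing.
It also fails if it takes over 72 s, if anything falls off the work surface, if the arm or the gripper's body presses on something with over 40 N, if the wrist force passes 120 N, or if a joint passes its speed limit or range.

## Working session

There is one attempt and no reset: what is moved stays moved. The work goes in short steps, Python scripts to look and compute and a shell command to move; the robot and the scene stay as the last step left them, time stands still between calls to the robot, and variables do not carry over. Pictures are saved under pics/ and viewed, and the job is handed in when it is done.

```bash
mkdir -p pics; python3 - <<'E'
from station import ctrl
import cv2,numpy as np
print(ctrl.observe())
for n in ["scene","top","wrist"]:
    c=ctrl.calibration(n); print(n,c)
    cv2.imwrite(f"pics/{n}0.png",ctrl.get_image(n)[:,:,::-1])
E
```

```text
{'clock': 0.0, 'qpos': array([-1.37208196,  0.47781913,  0.02233707,  1.55647296, -0.01150204,
        1.10926848, -0.08309158]), 'qvel': array([ 1.04470846e-03, -4.63248219e-04, -1.02891346e-03, -2.74635002e-04,
        9.63157422e-04, -3.16409695e-05,  3.90440122e-04]), 'effort': array([-6.05733239e-04, -5.96450937e+01,  1.60791378e+00, -2.81195766e+01,
        1.25394834e-02,  9.42793937e-03, -3.56890155e-05]), 'ee_pos': array([0.20369843, 0.6429063 , 0.23030381]), 'ee_rot': array([-3.13975780e+00,  1.34503492e-04,  2.83480967e+00]), 'contact_force': array([0.47410071, 0.15394958, 0.86961739]), 'moment': array([-0.0040468 ,  0.05938144,  0.01534165]), 'gripper_width': 0.0851031854948084}
scene {'fx': 499.07515498731146, 'fy': 499.07515498731146, 'cx': 253.70825523576045, 'cy': 185.6314349439938, 'k1': 0.01626727092203046, 'R': array([[-0.99900223,  0.04453212,  0.00338237],
       [ 0.03662911,  0.86032796, -0.50842317],
       [-0.02555111, -0.50779198, -0.86110072]]), 't': array([0.57137816, 0.06169968, 1.40015641])}
top {'fx': 469.47812202564086, 'fy': 469.47812202564086, 'cx': 256.65593743411387, 'cy': 190.21782477046855, 'k1': -0.10936813591909376, 'R': array([[-0.00884654, -0.99974525, -0.02076481],
       [-0.99933618,  0.009573  , -0.03515042],
       [ 0.03534024,  0.02044006, -0.99916629]]), 't': array([-0.00641494,  0.54834762,  1.27796303])}
wrist {'fx': 317.99792545213614, 'fy': 317.99792545213614, 'cx': 248.39643731655144, 'cy': 195.89664117794837, 'k1': -0.02259898515855887, 'R': array([[ 3.02072862e-01,  9.53284839e-01, -5.03569096e-05],
       [ 9.02672313e-01, -2.86017995e-01,  3.21522009e-01],
       [ 3.06487653e-01, -9.71685292e-02, -9.46902104e-01]]), 't': array([-0.67377248, -0.04095897,  0.38034141])}
```

View pics/scene0.png

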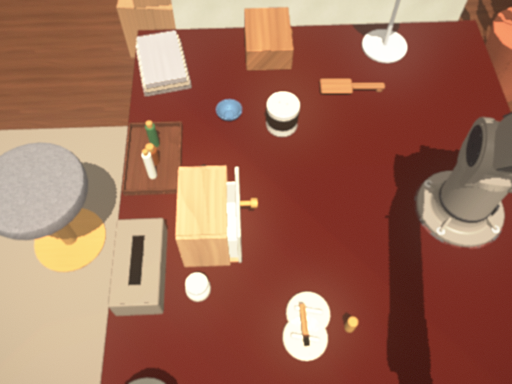

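View pics/top0.png

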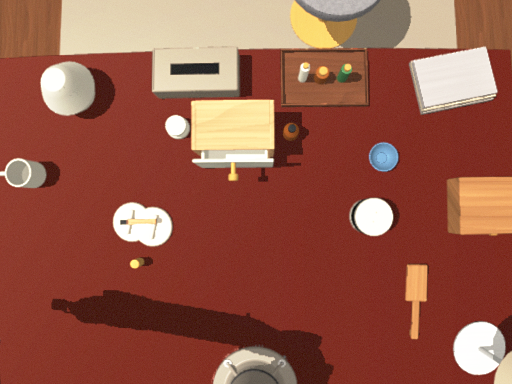

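View pics/wrist0.png

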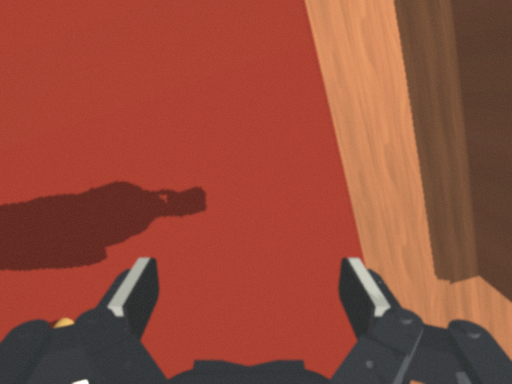

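Top view: cabinet top about (192..274, 100..150), knob head (233,177), stick along (122..158,222) with its charred end left, balm (137,264), candle (373,216). Measuring now.

```bash
cat > h.py <<'E'
import numpy as np,cv2
def ray(c,u,v):
    xd=np.array([(u-c["cx"])/c["fx"],(v-c["cy"])/c["fy"]]);x=xd.copy()
    for _ in range(30): x=xd/(1+c["k1"]*(x@x))
    R=c["R"];return -R.T@c["t"],R.T@np.array([x[0],x[1],1])
def plane(c,u,v,z):
    o,d=ray(c,u,v);return o+d*(z-o[2])/d[2]
def tri(c1,p1,c2,p2):
    o1,d1=ray(c1,*p1);o2,d2=ray(c2,*p2)
    A=np.stack([d1,-d2],1);s=np.linalg.lstsq(A,o2-o1,rcond=None)[0]
    a=o1+d1*s[0];b=o2+d2*s[1];return (a+b)/2,np.linalg.norm(a-b)
def proj(c,X):
    p=c["R"]@np.array(X)+c["t"];x=p[:2]/p[2];x=x*(1+c["k1"]*(x@x))
    return c["fx"]*x[0]+c["cx"],c["fy"]*x[1]+c["cy"]
E
python3 - <<'E'
import cv2
t=cv2.imread("pics/top0.png");s=cv2.imread("pics/scene0.png")
a=cv2.resize(t[90:190,150:310],None,fx=5,fy=5,interpolation=cv2.INTER_CUBIC)
b=cv2.resize(t[190:280,100:200],None,fx=6,fy=6,interpolation=cv2.INTER_CUBIC)
cv2.imwrite("pics/a.png",a);cv2.imwrite("pics/b.png",b)
cv2.imwrite("pics/c.png",cv2.resize(s[155:275,165:275],None,fx=5,fy=5,interpolation=cv2.INTER_CUBIC))
cv2.imwrite("pics/d.png",cv2.resize(s[280:370,270:370],None,fx=6,fy=6,interpolation=cv2.INTER_CUBIC))
E
```

```text
(no output)
```

View pics/a.png

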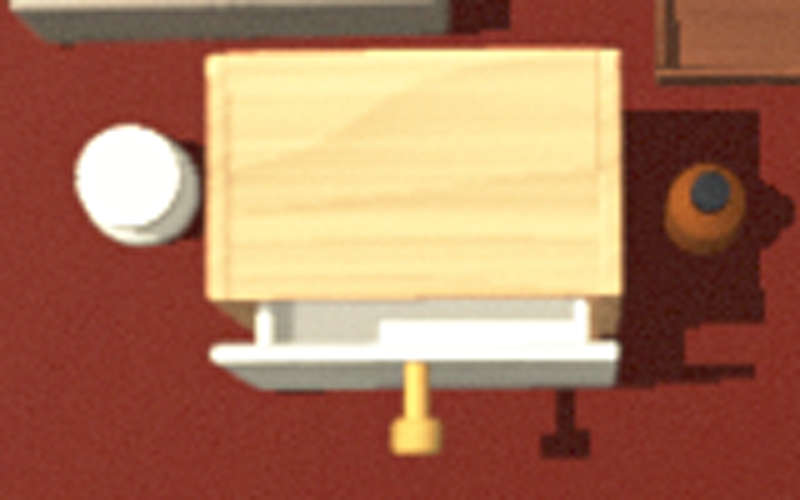

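View pics/b.png

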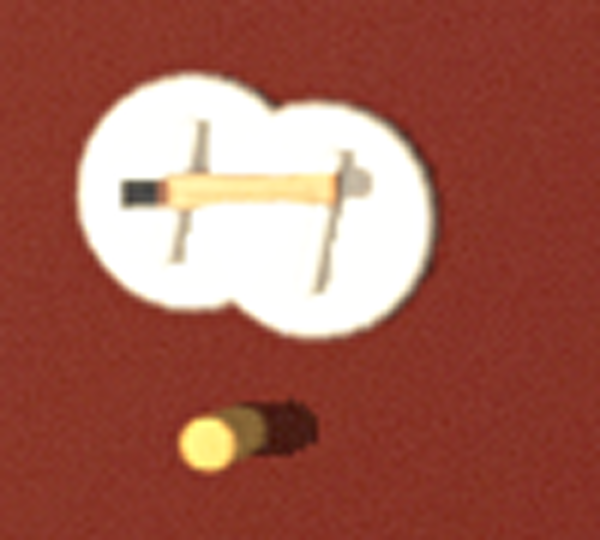

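View pics/c.png

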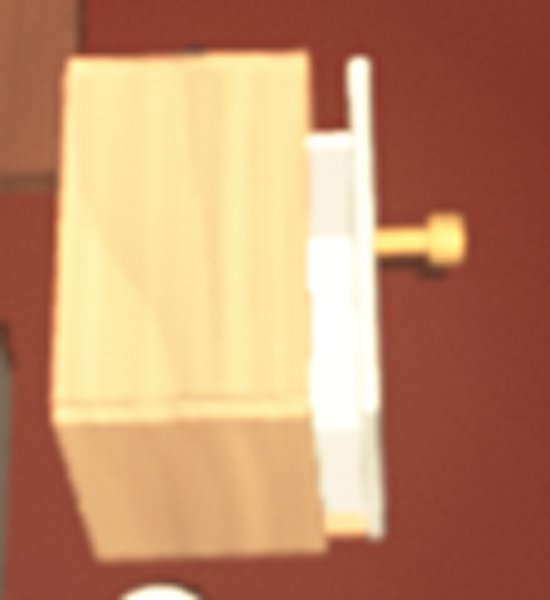

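View pics/d.png

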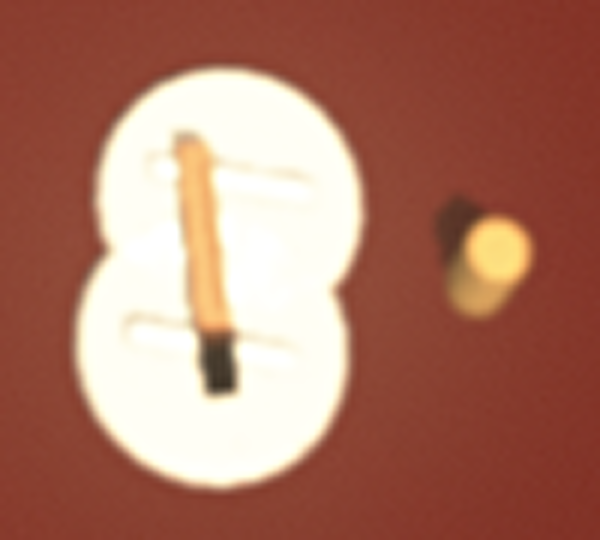

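```bash
python3 - <<'E'
from station import ctrl
from h import *
T=ctrl.calibration("top");S=ctrl.calibration("scene")
def m(p,k,ox,oy): return ((p[0]+.5)/k-.5+ox,(p[1]+.5)/k-.5+oy)
a=lambda *p:m(p,5,150,90);b=lambda *p:m(p,6,100,190);c=lambda *p:m(p,5,165,155);d=lambda *p:m(p,6,270,280)
for p,q in [((207,57),(55,418)),((620,49),(65,58)),((622,298),(308,53)),((208,299),(314,412))]:
    print("cab",plane(T,*a(*p),.175),plane(S,*c(*q),.175),tri(T,a(*p),S,c(*q)))
print("knob",tri(T,a(416,437),S,c(446,240)),plane(T,*a(416,437),.155),plane(S,*c(446,240),.155))
for p,q in [((122,193),(219,392)),((338,187),(187,140))]:
    print("stick end",tri(T,b(*p),S,d(*q)),plane(T,*b(*p),.034),plane(S,*d(*q),.034))
print("balm",tri(T,b(208,444),S,d(498,249)),plane(T,*b(208,444),.055))
print("cream",plane(T,*a(130,180),.052)); print("scent",plane(T,*a(711,191),.095)); print("candle",plane(T,373,216,.1))
# panel top edge
for p,q in [((211,355),(376,535)),((619,352),(359,60))]: print("panel",plane(T,*a(*p),.16),tri(T,a(*p),S,c(*q)))
E
```

```text
cab [0.76069608 0.14267662 0.175     ] [0.76020302 0.14107981 0.175     ] (array([0.75995312, 0.14226693, 0.17762666]), np.float64(0.00027250044631039496))
cab [ 0.76145341 -0.05771573  0.175     ] [ 0.76212413 -0.05771335  0.175     ] (array([ 0.76183135, -0.05776121,  0.17479137]), np.float64(0.0006477919327953677))
cab [ 0.64042226 -0.05731522  0.175     ] [ 0.63965171 -0.05554679  0.175     ] (array([ 0.64023045, -0.05728811,  0.17248624]), np.float64(0.0010032885439188264))
cab [0.64240986 0.14214203 0.175     ] [0.64014213 0.14324146 0.175     ] (array([0.64136225, 0.14248051, 0.17384237]), np.float64(0.0023907941746924696))
knob (array([0.57507521, 0.04361394, 0.15452366]), np.float64(0.001781434333404227)) [0.5759274  0.04345198 0.155     ] [0.57421008 0.04403047 0.155     ]
stick end (array([0.46479895, 0.3627901 , 0.0310108 ]), np.float64(5.449320082725299e-05)) [0.46491548 0.36183862 0.034     ] [0.46511831 0.36346333 0.034     ]
stick end (array([0.46759782, 0.26231977, 0.03213038]), np.float64(0.0009405200800590141)) [0.467186   0.26195526 0.034     ] [0.46827669 0.26283208 0.034     ]
balm (array([0.3525571 , 0.31738854, 0.05275549]), np.float64(0.0015027009600034266)) [0.35357254 0.31658885 0.055     ]
cream [0.72272468 0.20414011 0.052     ]
scent [ 0.70519608 -0.10514907  0.095     ]
candle [ 0.47644486 -0.30944936  0.1       ]
panel [0.61678299 0.14311848 0.16      ] (array([0.6202601 , 0.15937067, 0.06378737]), np.float64(0.012463824209190526))
panel [ 0.61593491 -0.05583736  0.16      ] (array([ 0.61467053, -0.05564463,  0.16681926]), np.float64(0.00117623593641206))
```

```bash
cat >> h.py <<'E'
from scipy.spatial.transform import Rotation as Ro
def target(st,pos,tilt=0,yaw=np.pi):
    """tilt: tool top leans to world -x by tilt (rad)"""
    R0=Ro.from_euler("xyz",st["ee_rot"])
    Rt=Ro.from_rotvec([0,-tilt,0])*Ro.from_euler("xyz",[np.pi,0,yaw])
    sh=R0.inv().apply(np.array(pos)-st["ee_pos"])*1000
    rv=(R0.inv()*Rt).as_rotvec(degrees=True)
    print("shift",sh.round(1),"turn",rv.round(2)); return sh,rv
def knob(th,px=.626,py=.043,pz=.02):
    c,s=np.cos(th),np.sin(th);return np.array([px-.051*c-.135*s,py,pz+.135*c-.051*s])
def tcp(grasp,tilt):  # tool z dir = down, top leaning -x
    return grasp+.019*np.array([np.sin(tilt),0,-np.cos(tilt)])
E
python3 - <<'E'
from station import ctrl
from h import *
target(ctrl.observe(),[.575,.0435,.23])
E
```

```text
shift [-535.  -459.4    1.2] turn [-8.000e-02 -1.000e-02 -1.758e+01]
```

```bash
python3 -m inch '[[1,[-50,-43,0],[0,0,-3]],[1,[-100,-86,0],[0,0,-6]],[1,[-140,-120,0],[0,0,-9]],[1,[-180,-155,0],[0,0,-12]],[1,[-220,-190,0],[0,0,-15]],[1,[-260,-223,0],[0,0,-17.6]],[1,[-300,-257,0],[0,0,-17.6]],[1,[-300,-257,0],[0,0,-17.6]]]'; python3 - <<'E'
from station import ctrl
from h import *
target(ctrl.observe(),[.575,.0435,.23]);print(ctrl.observe()["qpos"].round(2))
E
```

```text
clock: 0.95
ee_pos: [0.4131, 0.3049, 0.2309]
ee_rot: [-3.14, -0.0, 3.141]
contact_force: [0.8, 0.3, 0.4]
gripper_width: 0.0858
shift [-162.1 -261.3    1.3] turn [-0.09 -0.01 -0.03]
[-0.85  0.21  0.1   1.94 -0.02  0.99  0.84]
```

```bash
python3 -m inch '[[1,[-24,-39,0],[0,0,0]],[1,[-48,-78,0],[0,0,0]],[1,[-72,-117,0],[0,0,0]],[1,[-96,-156,0],[0,0,0]],[1,[-120,-195,0],[0,0,0]],[1,[-144,-233,0],[0,0,0]],[1,[-162,-261.5,1],[0,0,0]],[1,[-162,-261.5,1],[0,0,0]]]'; python3 - <<'E'
from station import ctrl
from h import *
target(ctrl.observe(),[.575,.0435,.136]);print(ctrl.observe()["qpos"].round(2))
cv2.imwrite("pics/w1.png",ctrl.get_image("wrist")[:,:,::-1])
E
```

```text
clock: 1.75
ee_pos: [0.5766, 0.0373, 0.2302]
ee_rot: [-3.137, 0.001, 3.133]
contact_force: [-0.9, -0.3, 0.1]
gripper_width: 0.0853
shift [ 1.7  6.6 94.2] turn [-0.25  0.04 -0.5 ]
[-0.4   0.32  0.28  1.81 -0.1   1.02  1.48]
```

View pics/w1.png

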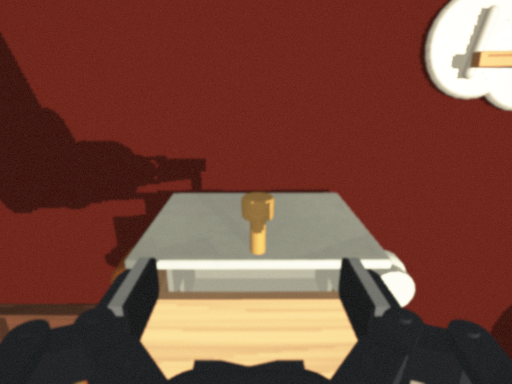

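```bash
python3 - <<'E'
from station import ctrl
from h import *
c=ctrl.calibration("wrist");T=ctrl.calibration("top")
print(-c["R"].T@c["t"], proj(c,[.575,.0435,.155]))
print(plane(c,258,195,.167),plane(c,258,207,.16))
for u in(125,390):print(plane(c,u,265,.17))
target(ctrl.observe(),[.575,.043,.136])
E
```

```text
[0.49183491 0.04068353 0.37288944] (np.float64(253.24905362660115), np.float64(207.79616518816303))
[0.56108746 0.04659642 0.167     ] [0.57249983 0.04683478 0.16      ]
[ 0.61358471 -0.05050323  0.17      ]
[0.61458773 0.14330553 0.17      ]
shift [ 0.4  2.8 94. ] turn [-0.15 -0.03 -0.32]
```

```bash
python3 -m inch '[[1,[0,3,25],[0,0,0]],[1,[0,4,50],[0,0,0]],[1,[0,4,75],[0,0,0]],[1,[0,4,94],[0,0,0]],[1,[0,4,94],[0,0,0]]]'; python3 - <<'E'
from station import ctrl
from h import *
target(ctrl.observe(),[.575,.0445,.136])
cv2.imwrite("pics/w2.png",ctrl.get_image("wrist")[:,:,::-1])
E
```

```text
clock: 2.3
ee_pos: [0.5727, 0.0458, 0.1333]
ee_rot: [-3.139, -0.006, 3.138]
contact_force: [-1.0, -0.4, 1.1]
gripper_width: 0.0852
shift [-2.3 -1.3 -2.7] turn [-0.17 -0.36 -0.18]
```

View pics/w2.png

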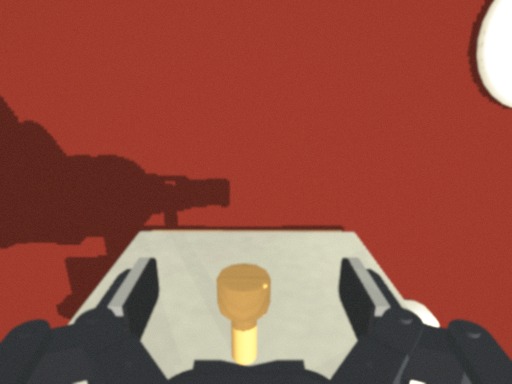

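The knob head (243,290) sits centred between the jaws. Close on it.

```bash
python3 -m inch '[[-0.3,[-2,-1,-2],[0,0,0]],[-1,[-2,-1,-2],[0,0,0]],[-1,[-2,-1,-2],[0,0,0]],[-1,[-2,-1,-2],[0,0,0]],[-1,[-2,-1,-2],[0,0,0]],[-1,[-2,-1,-2],[0,0,0]]]'; python3 - <<'E'
from station import ctrl
from h import *
st=ctrl.observe()
k0=st["ee_pos"]
for th in [.05,.1,.15,.2,.3,.4,.5,.6,.7,.8]:
    ti=th/2
    # relative to present TCP
    d=tcp(knob(th),ti)-tcp(knob(0),0)
    print(th,end=" ");target(st,st["ee_pos"]+d,ti)
E
```

```text
clock: 2.95
ee_pos: [0.5763, 0.0435, 0.1379]
ee_rot: [-3.138, -0.003, 3.137]
contact_force: [-2.1, -1.5, 5.3]
gripper_width: 0.0221
0.05 shift [ 6.2 -0.   2.7] turn [-0.2  -1.59 -0.25]
0.1 shift [12.3 -0.   5.8] turn [-0.2  -3.02 -0.25]
0.15 shift [18.2 -0.1  9.1] turn [-0.21 -4.46 -0.25]
0.2 shift [23.9 -0.1 12.8] turn [-0.21 -5.89 -0.25]
0.3 shift [34.7 -0.1 21. ] turn [-0.21 -8.75 -0.24]
0.4 shift [44.7 -0.1 30.3] turn [ -0.22 -11.62  -0.24]
0.5 shift [53.7 -0.1 40.5] turn [ -0.23 -14.48  -0.23]
0.6 shift [61.6 -0.1 51.7] turn [ -0.23 -17.35  -0.23]
0.7 shift [68.3 -0.1 63.6] turn [ -0.24 -20.21  -0.22]
0.8 shift [73.8 -0.1 76.2] turn [ -0.24 -23.08  -0.21]
```

```bash
python3 -m inch '[[-1,[3,0,1],[0,-0.7,0]],[-1,[6,0,2.7],[0,-1.4,0]],[-1,[9,0,4],[0,-2.1,0]],[-1,[12,0,5.8],[0,-2.9,0]],[-1,[15,0,7.5],[0,-3.6,0]],[-1,[18,0,9],[0,-4.3,0]],[-1,[21,0,11],[0,-5,0]],[-1,[24,0,12.8],[0,-5.7,0]]]'; python3 - <<'E'
from station import ctrl
from h import *
for n in ["scene","wrist"]:
    cv2.imwrite(f"pics/{n}3.png",ctrl.get_image(n)[:,:,::-1])
E
```

```text
clock: 3.75
ee_pos: [0.5524, 0.0436, 0.1254]
ee_rot: [-3.138, 0.099, 3.137]
contact_force: [0.5, 0.3, 2.9]
gripper_width: 0.022
```

View pics/scene3.png

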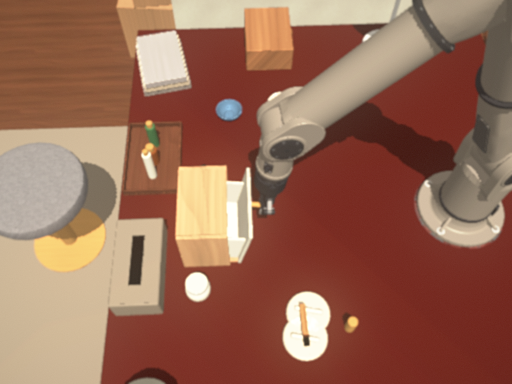

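View pics/wrist3.png

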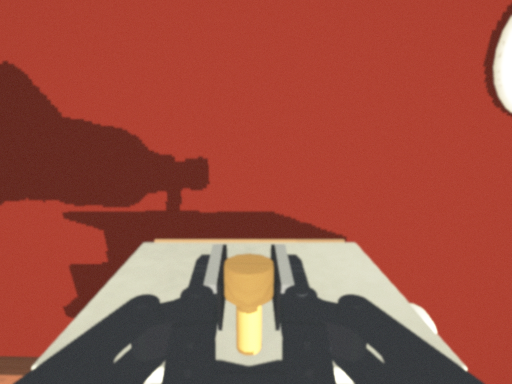

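The catch has let go and the bin follows (panel now at column ~250 in the scene view). Continue.

```bash
python3 - <<'E'
from h import *
from station import ctrl
st=ctrl.observe();print(st["ee_pos"],st["qpos"].round(2))
for th in [.25,.3,.35,.4,.45,.5,.55,.6,.7,.8]:
    print(th,end=" ");target(st,np.array([.5763,.0435,.1379])+tcp(knob(th),th/2)-tcp(knob(0),0),th/2)
E
```

```text
[0.55139516 0.04357638 0.12484461] [-0.42  0.37  0.26  2.03 -0.12  0.66  1.48]
0.25 shift [ 4.9 -0.1  3.2] turn [-0.22 -1.64 -0.23]
0.3 shift [10.6 -0.1  6.8] turn [-0.23 -3.07 -0.22]
0.35 shift [16.1 -0.1 10.8] turn [-0.23 -4.5  -0.22]
0.4 shift [21.4 -0.1 15.1] turn [-0.23 -5.93 -0.22]
0.45 shift [26.5 -0.1 19.6] turn [-0.23 -7.37 -0.21]
0.5 shift [31.4 -0.1 24.4] turn [-0.24 -8.8  -0.21]
0.55 shift [36.  -0.1 29.5] turn [ -0.24 -10.23  -0.21]
0.6 shift [40.3 -0.1 34.8] turn [ -0.24 -11.66  -0.21]
0.7 shift [48.2 -0.1 46. ] turn [ -0.25 -14.53  -0.2 ]
0.8 shift [54.9 -0.1 58. ] turn [ -0.25 -17.39  -0.19]
```

```bash
python3 -m inch '[[-1,[5,0,3.2],[0,-1.6,0]],[-1,[10.6,0,6.8],[0,-3,0]],[-1,[16,0,10.8],[0,-4.5,0]],[-1,[21.4,0,15],[0,-5.9,0]],[-1,[26.5,0,19.6],[0,-7.4,0]],[-1,[31.4,0,24.4],[0,-8.8,0]],[-1,[36,0,29.5],[0,-10.2,0]],[-1,[40.3,0,34.8],[0,-11.7,0]]]';python3 - <<'E'
from h import *
from station import ctrl
st=ctrl.observe();print(st["ee_pos"],st["qpos"].round(2),st["contact_force"],st["moment"])
for th in [.6,.65,.7,.75,.8]:
    print(th,end=" ");target(st,np.array([.5763,.0435,.1379])+tcp(knob(th),th/2)-tcp(knob(0),0),th/2)
    print(th,end=" ");target(st,np.array([.5763,.0435,.1379])+tcp(knob(th),.3)-tcp(knob(0),0),.3)
E
```

```text
clock: 4.65
ee_pos: [0.5133, 0.0437, 0.0857]
ee_rot: [-3.138, 0.299, 3.138]
contact_force: [-1.3, 0.5, 4.3]
gripper_width: 0.022
[0.51325822 0.04372313 0.08574978] [-0.5   0.33  0.29  2.29 -0.06  0.24  1.38] [-1.26737973  0.46361319  4.33740872] [ 0.11684856 -0.09314413 -0.0803888 ]
0.6 shift [-1.5 -0.2 -0.2] turn [-0.26 -0.04 -0.19]
0.6 shift [-1.5 -0.2 -0.2] turn [-0.26 -0.04 -0.19]
0.65 shift [ 3.6 -0.2  4.4] turn [-0.26 -1.47 -0.18]
0.65 shift [ 4.1 -0.2  4.4] turn [-0.26 -0.04 -0.19]
0.7 shift [ 8.5 -0.2  9.2] turn [-0.26 -2.9  -0.18]
0.7 shift [ 9.5 -0.2  9.2] turn [-0.26 -0.04 -0.19]
0.75 shift [13.1 -0.2 14.3] turn [-0.26 -4.34 -0.18]
0.75 shift [14.6 -0.2 14.3] turn [-0.26 -0.04 -0.19]
0.8 shift [17.5 -0.2 19.6] turn [-0.26 -5.77 -0.17]
0.8 shift [19.4 -0.2 19.7] turn [-0.26 -0.04 -0.19]
```

```bash
python3 - <<'E'
from h import *
from station import ctrl
st=ctrl.observe()
for th,ti in [(.65,.28),(.7,.26),(.75,.24),(.8,.22)]:
    print(th,end=" ");target(st,np.array([.5763,.0435,.1379])+tcp(knob(th),ti)-tcp(knob(0),0),ti)
E
```

```text
0.65 shift [ 4.5 -0.2  4.4] turn [-0.25  1.11 -0.19]
0.7 shift [10.2 -0.2  9.2] turn [-0.25  2.25 -0.19]
0.75 shift [15.7 -0.2 14.3] turn [-0.25  3.4  -0.19]
0.8 shift [20.9 -0.2 19.6] turn [-0.25  4.54 -0.2 ]
```

```bash
python3 -m inch '[[-1,[2.2,0,2.2],[0,0.6,0]],[-1,[4.5,0,4.4],[0,1.1,0]],[-1,[7.4,0,6.8],[0,1.7,0]],[-1,[10.2,0,9.2],[0,2.3,0]],[-1,[13,0,11.7],[0,2.8,0]],[-1,[15.7,0,14.3],[0,3.4,0]],[-1,[18.3,0,17],[0,4,0]],[-1,[20,0,18.8],[0,4.4,0]]]';python3 - <<'E'
from h import *
from station import ctrl
st=ctrl.observe();print(st["ee_pos"],st["qpos"].round(2),st["contact_force"],st["moment"])
cv2.imwrite("pics/s4.png",ctrl.get_image("scene")[:,:,::-1])
cv2.imwrite("pics/w4.png",ctrl.get_image("wrist")[:,:,::-1])
E
```

```text
clock: 5.45
ee_pos: [0.4979, 0.0437, 0.061]
ee_rot: [-3.138, 0.217, 3.138]
contact_force: [-4.7, 1.4, 2.8]
gripper_width: 0.0221
[0.49785584 0.04372825 0.06102611] [-0.45  0.38  0.23  2.28 -0.1   0.29  1.42] [-4.68883623  1.42240256  2.83213063] [0.16109767 0.51166002 0.06300943]
```

View pics/s4.png

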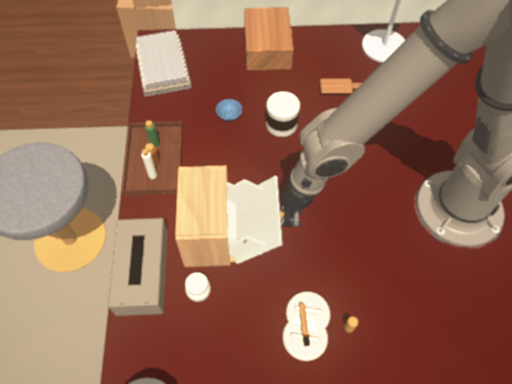

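View pics/w4.png

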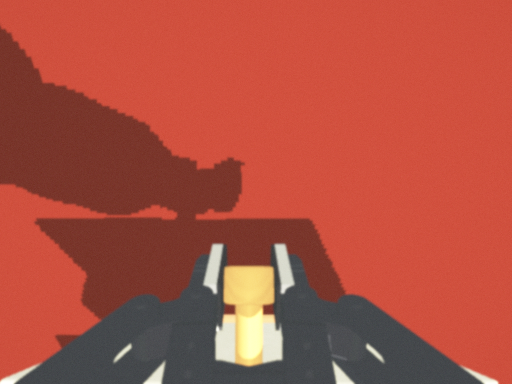

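```bash
python3 -m inch '[[0,[0,0,0],[0,0,0]],[1,[0,0,0],[0,0,0]],[1,[0,0,0],[0,0,0]],[1,[2,0,-10],[0,0,0]],[1,[4,0,-40],[0,0,0]],[1,[8,0,-80],[0,0,0]],[1,[8,0,-120],[0,4,0]],[1,[8,0,-150],[0,10,0]]]';python3 - <<'E'
from h import *
from station import ctrl
st=ctrl.observe();print(st["ee_pos"],st["qpos"].round(2),st["contact_force"])
cv2.imwrite("pics/s5.png",cv2.resize(ctrl.get_image("top")[80:280,90:310,::-1],None,fx=3,fy=3,interpolation=cv2.INTER_CUBIC))
target(ctrl.observe(),[.466,.3125,.16],0,np.pi/2+.028)
target(ctrl.observe(),[.466,.3125,.16],0,-np.pi/2+.028)
E
```

```text
clock: 6.35
ee_pos: [0.4556, 0.0444, 0.2087]
ee_rot: [-3.14, 0.041, 3.138]
contact_force: [0.4, -0.4, -0.5]
gripper_width: 0.0854
[0.45563861 0.04435972 0.20867637] [-0.56  0.12  0.34  2.12 -0.04  0.87  1.37] [ 0.41385515 -0.3851517  -0.47937829]
shift [ -3.  267.3  53.6] turn [ 1.82  1.87 88.18]
shift [ -3.  267.3  53.6] turn [ -1.89   1.83 -91.79]
```

View pics/s5.png

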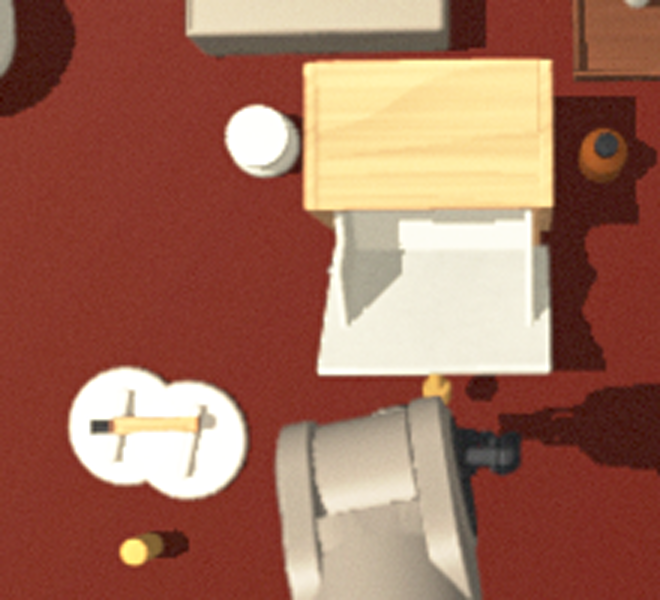

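```bash
python3 -m inch '[[1,[0,24,0],[0,0,8]],[1,[0,48,0],[0,0,16]],[1,[0,72,0],[0,0,24]],[1,[0,96,0],[0,0,32]],[1,[0,120,0],[0,0,40]],[1,[0,144,0],[0,0,48]],[1,[0,168,5],[1,1,56]],[1,[0,192,10],[1.3,1.3,64]]]';python3 - <<'E'
from h import *
from station import ctrl
print(ctrl.observe()["qpos"].round(2))
target(ctrl.observe(),[.466,.3125,.14],0,np.pi/2+.028)
E
```

```text
clock: 7.2
ee_pos: [0.461, 0.2382, 0.2039]
ee_rot: [3.134, 0.011, 2.015]
contact_force: [0.0, 0.3, 0.3]
gripper_width: 0.0855
[-0.9   0.25  0.35  1.98 -0.09  0.92 -0.06]
shift [65.6 35.9 63.5] turn [ 0.58  0.52 23.84]
```

```bash
python3 -m inch '[[1,[22,12,20],[0.2,0.2,8]],[1,[44,24,40],[0.4,0.4,16]],[1,[65.5,36,63],[0.6,0.5,23.8]],[1,[65.5,36,63],[0.6,0.5,23.8]],[1,[65.5,36,63],[0.6,0.5,23.8]]]';python3 - <<'E'
from h import *
from station import ctrl
c=ctrl.calibration("wrist");st=ctrl.observe();print(st["qpos"].round(2))
cv2.imwrite("pics/w6.png",ctrl.get_image("wrist")[:,:,::-1])
print(proj(c,[.466,.3125,.038]),proj(c,[.4648,.3628,.031]),proj(c,[.4676,.2623,.031]))
target(st,[.466,.3125,.018],0,np.pi/2+.028)
E
```

```text
clock: 7.7
ee_pos: [0.4656, 0.3121, 0.1403]
ee_rot: [-3.141, 0.002, 1.602]
contact_force: [0.1, -0.0, 0.4]
gripper_width: 0.0852
[-1.    0.42  0.38  1.94 -0.2   0.83 -0.48]
(np.float64(249.97428524347654), np.float64(194.5483483040439)) (np.float64(250.50693605012415), np.float64(130.79835769775815)) (np.float64(249.88174716022044), np.float64(245.87181481593686))
shift [  0.6   0.5 122.3] turn [-0.04  0.11  0.19]
```

View pics/w6.png

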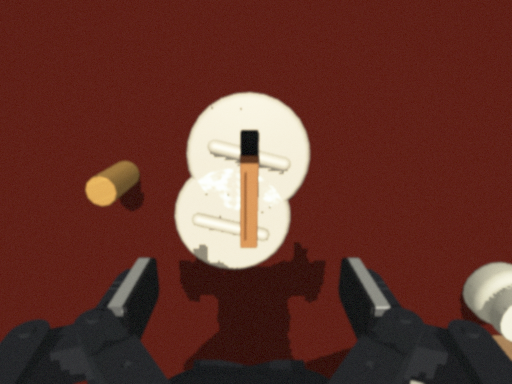

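```bash
python3 -m inch '[[0.6,[0,0,30],[0,0,0]],[0.4,[0.5,0.5,60],[0,0,0]],[0.2,[0.5,0.5,90],[0,0,0]],[0.2,[0.5,0.5,110],[0,0,0]],[0,[0.5,0.5,121],[0,0,0]],[0,[0.5,0.5,121],[0,0,0]]]';python3 - <<'E'
from h import *
from station import ctrl
st=ctrl.observe();target(st,[.466,.3125,.018],0,np.pi/2+.028)
E
```

```text
clock: 8.35
ee_pos: [0.4668, 0.3108, 0.0199]
ee_rot: [-3.141, 0.002, 1.6]
contact_force: [0.2, -0.9, -0.6]
gripper_width: 0.0429
shift [ 1.7 -0.7  1.9] turn [-0.02  0.1   0.07]
```

```bash
python3 -m inch '[[-0.5,[1,-0.5,1.5],[0,0,0]],[-1,[1,-0.5,1.5],[0,0,0]],[-1,[1,-0.5,1.5],[0,0,0]],[-1,[1,-0.5,1.5],[0,0,0]],[-1,[1,-0.5,-20],[0,0,0]],[-1,[1,-0.5,-60],[0,0,0]],[-1,[1,-0.5,-110],[0,0,0]],[-1,[1,-0.5,-150],[0,0,0]]]';python3 - <<'E'
from h import *
from station import ctrl
st=ctrl.observe();print(st["ee_pos"],st["gripper_width"])
cv2.imwrite("pics/w7.png",ctrl.get_image("wrist")[:,:,::-1])
E
```

```text
clock: 9.15
ee_pos: [0.4667, 0.3122, 0.1727]
ee_rot: [3.141, 0.001, 1.6]
contact_force: [-0.2, 0.5, 0.0]
gripper_width: 0.0136
[0.46666162 0.31220602 0.17270563] 0.013554908689952563
```

View pics/w7.png

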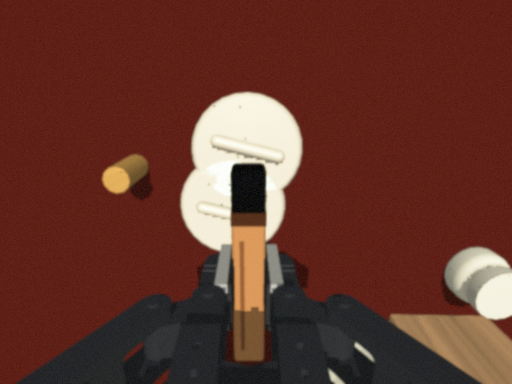

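```bash
python3 - <<'E'
from h import *
from station import ctrl
st=ctrl.observe()
target(st,[.60,.0435,.25],.0,np.pi/2);target(st,[.607,.0435,.24],.3,np.pi/2)
E
```

```text
shift [-273.8  123.   -71.7] turn [ 0.45 -0.34  1.63]
shift [-274.1  129.9  -61.7] turn [-16.73  -0.58   1.57]
```

```bash
python3 -m inch '[[-1,[-30,13,-20],[0,0,0]],[-1,[-66,30,-40],[-2,0,0]],[-1,[-105,49,-60],[-5,0,1]],[-1,[-145,68,-62],[-8,0,1.6]],[-1,[-185,87,-62],[-11,0,1.6]],[-1,[-225,106,-62],[-14,-0.5,1.6]],[-1,[-260,124,-62],[-16.7,-0.6,1.6]],[-1,[-274,130,-62],[-16.7,-0.6,1.6]]]';python3 - <<'E'
from h import *
from station import ctrl
st=ctrl.observe();print(st["qpos"].round(2),st["gripper_width"])
target(st,[.607,.0435,.068],.3,np.pi/2)
cv2.imwrite("pics/w8.png",ctrl.get_image("wrist")[:,:,::-1])
E
```

```text
clock: 10.0
ee_pos: [0.6071, 0.0389, 0.2405]
ee_rot: [2.84, 0.001, 1.565]
contact_force: [0.1, 0.5, 0.7]
gripper_width: 0.0135
[-0.67  0.23  0.55  1.98 -0.12  0.67 -0.07] 0.013469135254725683
shift [  4.7 -51.3 164.7] turn [ 0.06  0.14 -0.29]
```

View pics/w8.png

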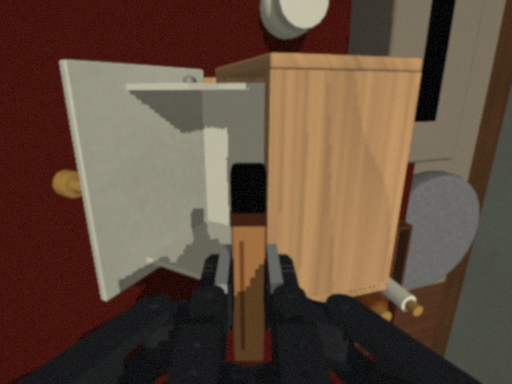

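```bash
python3 -m inch '[[-1,[2,-9,30],[0,0,0]],[-1,[4,-18,60],[0,0,0]],[-1,[4,-28,90],[0,0,0]],[-1,[4.5,-34,110],[0,0,0]],[-1,[4.5,-40,130],[0,0,0]],[-1,[4.5,-45,145],[0,0,0]],[-1,[4.5,-45,145],[0,0,0]]]';python3 - <<'E'
from h import *
from station import ctrl
st=ctrl.observe();print(st["contact_force"])
target(st,[.607,.0435,.068],.3,np.pi/2)
cv2.imwrite("pics/w9.png",ctrl.get_image("wrist")[:,:,::-1])
cv2.imwrite("pics/s9.png",cv2.resize(ctrl.get_image("scene")[130:290,150:330,::-1],None,fx=3,fy=3))
E
```

```text
clock: 10.75
ee_pos: [0.6061, 0.0429, 0.0869]
ee_rot: [2.845, 0.002, 1.565]
contact_force: [1.0, -0.1, -0.5]
gripper_width: 0.0134
[ 1.01933063 -0.12195948 -0.46691534]
shift [ 0.7 -4.7 18.3] turn [-0.18  0.19 -0.29]
```

View pics/w9.png

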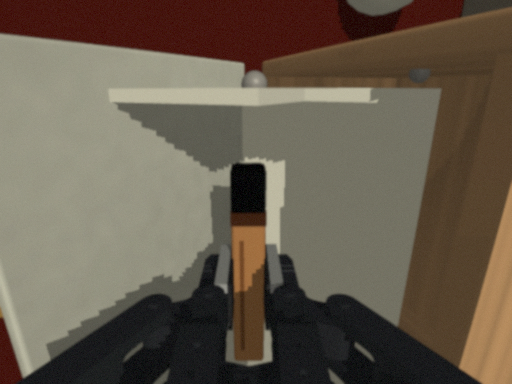

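View pics/s9.png

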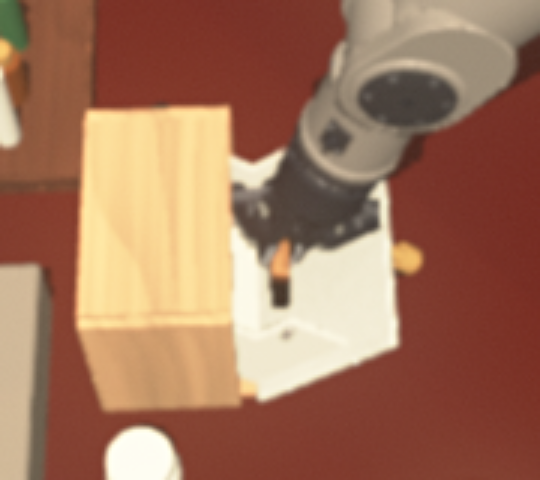

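```bash
python3 -m inch '[[-1,[0.7,-2,7],[0,0,0]],[-1,[0.7,-4,14],[0,0,0]],[-1,[0.7,-4.7,18],[0,0,0]],[-1,[0.7,-4.7,18],[0,0,0]]]';python3 - <<'E'
from h import *
from station import ctrl
st=ctrl.observe();print(st["contact_force"])
target(st,[.607,.0435,.060],.3,np.pi/2)
E
```

```text
clock: 11.25
ee_pos: [0.6067, 0.0432, 0.0695]
ee_rot: [2.844, 0.001, 1.564]
contact_force: [-3.7, -0.2, -1.2]
gripper_width: 0.0137
[-3.7282075  -0.24342528 -1.1747169 ]
shift [ 0.3 -2.5  9.1] turn [-0.16  0.17 -0.34]
```

```bash
python3 - <<'E'
from h import *
from station import ctrl
cv2.imwrite("pics/w10.png",ctrl.get_image("wrist")[:,:,::-1])
print(ctrl.observe()["contact_force"],ctrl.observe()["moment"])
E
```

```text
[-4.65835482 -0.37708239 -1.77935266] [-0.03294201  1.11549651 -0.02725348]
```

View pics/w10.png

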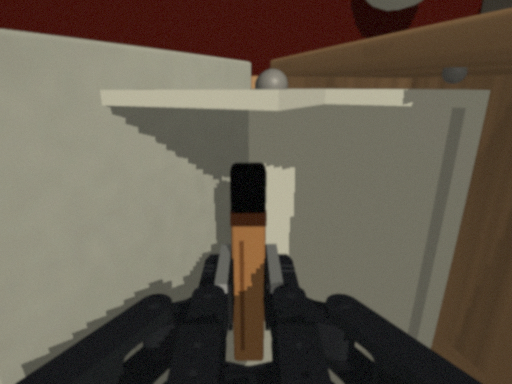

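```bash
python3 -m inch '[[-1,[0,4,-1],[0,0,0]],[-1,[0,4,-1],[0,0,0]],[-0.65,[0,4,-1],[0,0,0]],[-0.45,[0,4,-1],[0,0,0]],[-0.45,[0,4,-1],[0,0,0]]]';python3 - <<'E'
from h import *
from station import ctrl
print(ctrl.observe()["contact_force"],ctrl.observe()["moment"])
cv2.imwrite("pics/w11.png",ctrl.get_image("wrist")[:,:,::-1])
E
```

```text
clock: 11.8
ee_pos: [0.606, 0.0432, 0.0701]
ee_rot: [2.852, 0.001, 1.564]
contact_force: [-18.7, -0.1, 8.1]
gripper_width: 0.0231
[-18.73685461  -0.0675771    8.13951969] [-0.05248468  1.4742846  -0.12370436]
```

View pics/w11.png

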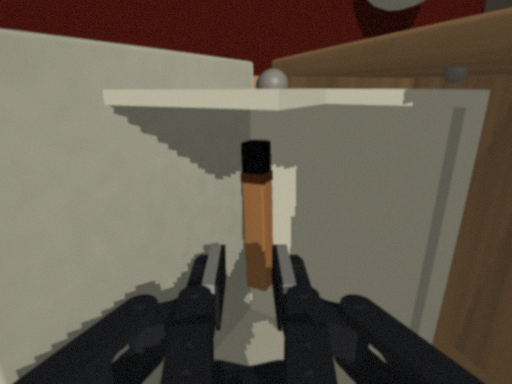

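```bash
python3 -m inch '[[-0.45,[0,-6,0],[0,0,0]],[-0.45,[0,-8,-4],[0,0,0]],[-0.45,[0,-8,-30],[0,0,0]],[-0.45,[0,-8,-60],[0,0,0]],[-0.45,[0,0,-100],[0,0,0]],[-0.45,[0,0,-150],[0,0,0]],[-0.45,[0,0,-190],[0,0,0]]]';python3 - <<'E'
from h import *
from station import ctrl
st=ctrl.observe();print(st["contact_force"],st["qpos"].round(2))
cv2.imwrite("pics/w12.png",ctrl.get_image("wrist")[:,:,::-1])
cv2.imwrite("pics/s12.png",cv2.resize(ctrl.get_image("scene")[130:290,150:330,::-1],None,fx=3,fy=3))
target(st,[.43,.043,.20],.0,np.pi)
E
```

```text
clock: 12.55
ee_pos: [0.5524, 0.0434, 0.2552]
ee_rot: [2.849, 0.0, 1.563]
contact_force: [0.1, 1.1, 0.0]
gripper_width: 0.0235
[0.05959961 1.11360941 0.04989453] [-0.82  0.11  0.64  2.07 -0.01  0.7  -0.19]
shift [  -1.3 -133.1   17.5] turn [ 13.12  13.23 -89.71]
```

View pics/w12.png

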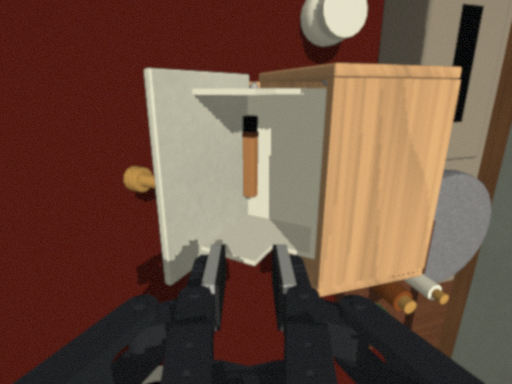

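View pics/s12.png

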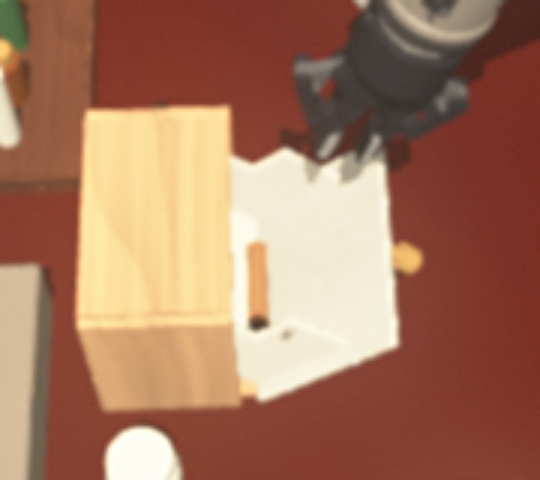

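```bash
python3 - <<'E'
from h import *
from station import ctrl
st=ctrl.observe()
for y in np.linspace(np.pi/2,np.pi,12)[1:]: 
    f=(y-np.pi/2)/(np.pi/2); print(round(f,2),end=' ');target(st,st["ee_pos"]*(1-f)+f*np.array([.4665,.0437,.20]),.3-.08*f,y)
E
```

```text
0.09 shift [-0.1 -9.2  2.7] turn [ 0.42 -0.11 -8.62]
0.18 shift [ -0.2 -18.4   5.4] turn [  0.84  -0.02 -16.8 ]
0.27 shift [ -0.3 -27.7   8.1] turn [  1.26   0.13 -24.98]
0.36 shift [ -0.4 -36.9  10.8] turn [  1.66   0.34 -33.16]
0.45 shift [ -0.6 -46.1  13.5] turn [  2.04   0.6  -41.34]
0.55 shift [ -0.7 -55.3  16.2] turn [  2.4    0.93 -49.51]
0.64 shift [ -0.8 -64.5  19. ] turn [  2.74   1.32 -57.69]
0.73 shift [ -0.9 -73.8  21.7] turn [  3.04   1.77 -65.87]
0.82 shift [ -1.  -83.   24.4] turn [  3.31   2.28 -74.04]
0.91 shift [ -1.1 -92.2  27.1] turn [  3.54   2.85 -82.21]
1.0 shift [  -1.2 -101.4   29.8] turn [  3.72   3.48 -90.38]
```

```bash
python3 -m inch '[[0.2,[0,-9,0],[0.4,0,-8]],[0.6,[0,-18,0],[0.8,0,-16]],[1,[0,-28,5],[1.2,0.1,-24]],[1,[0,-37,10],[1.6,0.3,-32]],[1,[0,-46,13],[2,0.6,-40]],[1,[0,-55,16],[2.4,0.9,-48]],[1,[-1,-64,19],[2.7,1.3,-56]],[1,[-1,-74,22],[3,1.8,-64]]]';python3 - <<'E'
from h import *
from station import ctrl
st=ctrl.observe();print(st["qpos"].round(2));target(st,[.4665,.0437,.2],.22,np.pi)
E
```

```text
clock: 13.45
ee_pos: [0.4906, 0.0437, 0.2153]
ee_rot: [3.031, 0.217, 2.674]
contact_force: [0.1, 0.2, -0.3]
gripper_width: 0.0856
[-0.75  0.06  0.52  2.2   0.04  0.66  0.86]
shift [ 24.3 -11.9   9. ] turn [  0.4    1.25 -26.09]
```

```bash
python3 -m inch '[[1,[8,-4,3],[0.1,0.4,-8]],[1,[16,-8,6],[0.3,0.8,-16]],[1,[24,-12,9],[0.4,1.2,-24]],[1,[24,-12,9],[0.4,1.2,-26]],[1,[24,-12,9],[0.4,1.2,-26]]]';python3 - <<'E'
from h import *
from station import ctrl
st=ctrl.observe();print(st["qpos"].round(2));
kb=np.array([.5763,.0435,.1379])+knob(.8)-tcp(knob(0),0); print("knob@.8",knob(.8),kb)
target(st,[.4979,.0437,.0610],.22,np.pi);target(st,tcp(knob(.8),.22),.22,np.pi)
c=ctrl.calibration("wrist");print(proj(c,knob(.8)))
cv2.imwrite("pics/w13.png",ctrl.get_image("wrist")[:,:,::-1])
E
```

```text
clock: 13.95
ee_pos: [0.4669, 0.0435, 0.1999]
ee_rot: [3.141, 0.221, 3.14]
contact_force: [0.2, -0.8, -0.6]
gripper_width: 0.0851
[-0.73  0.05  0.49  2.24  0.05  0.64  1.28]
knob@.8 [0.49362489 0.043      0.07747025] [0.49492489 0.0435     0.07937025]
shift [  0.2   0.2 142.3] turn [ 0.    0.07 -0.09]
shift [  0.8  -0.5 144.3] turn [ 0.    0.07 -0.09]
(np.float64(248.17732005139908), np.float64(186.8408681807765))
```

View pics/w13.png

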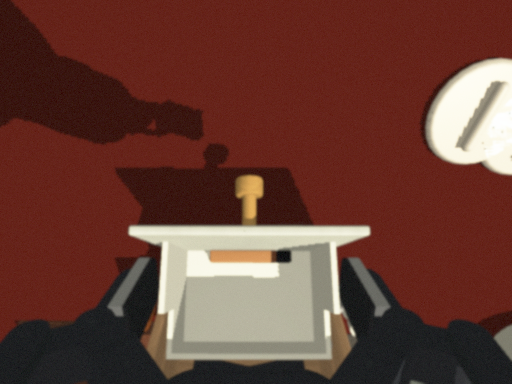

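```bash
python3 -m inch '[[1,[1,0,35],[0,0,0]],[1,[1,0,70],[0,0,0]],[1,[1,0,105],[0,0,0]],[1,[1,0,130],[0,0,0]],[1,[1,0,143],[0,0,0]],[0,[1,0,143],[0,0,0]],[-1,[1,0,143],[0,0,0]],[-1,[1,0,143],[0,0,0]]]';python3 -m inch '[[-1,[0,0,0],[0,0,0]],[-1,[0,0,0],[0,0,0]],[-1,[0,0,0],[0,0,0]]]';python3 - <<'E'
from h import *
from station import ctrl
st=ctrl.observe();print(st["contact_force"])
cv2.imwrite("pics/w14.png",ctrl.get_image("wrist")[:,:,::-1])
th0=.8;e=st["ee_pos"]
for th in [.75,.7,.65,.6,.55,.5,.45,.4,.35,.3]:
    ti=.22*(th/.8)
    print(th,end=" ");target(st,e+tcp(knob(th),ti)-tcp(knob(.8),.22),ti)
E
```

```text
clock: 14.8
ee_pos: [0.4983, 0.0437, 0.0616]
ee_rot: [3.14, 0.224, 3.138]
contact_force: [0.4, -0.0, -0.2]
gripper_width: 0.0439
clock: 15.1
ee_pos: [0.4989, 0.0439, 0.0631]
ee_rot: [3.139, 0.226, 3.138]
contact_force: [-4.1, -0.3, 10.1]
gripper_width: 0.0217
[-4.13981724 -0.34851267 10.11747131]
0.75 shift [-4.2  0.  -5.7] turn [ 0.11  1.12 -0.21]
0.7 shift [ -8.6   0.1 -11.2] turn [ 0.11  1.91 -0.21]
0.65 shift [-13.3   0.1 -16.4] turn [ 0.11  2.7  -0.21]
0.6 shift [-18.3   0.1 -21.4] turn [ 0.11  3.48 -0.21]
0.55 shift [-23.5   0.1 -26.1] turn [ 0.11  4.27 -0.21]
0.5 shift [-28.9   0.2 -30.6] turn [ 0.12  5.06 -0.21]
0.45 shift [-34.6   0.2 -34.7] turn [ 0.12  5.85 -0.21]
0.4 shift [-40.4   0.2 -38.6] turn [ 0.12  6.63 -0.21]
0.35 shift [-46.5   0.3 -42.2] turn [ 0.12  7.42 -0.21]
0.3 shift [-52.7   0.3 -45.4] turn [ 0.12  8.21 -0.21]
```

View pics/w14.png

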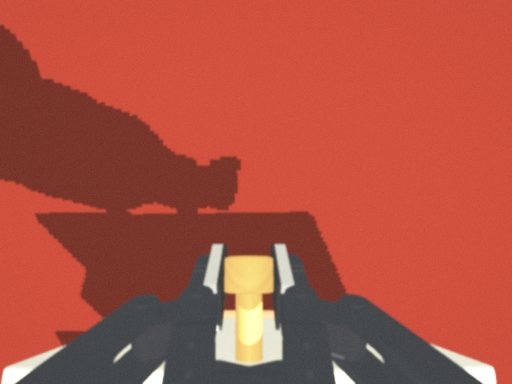

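```bash
python3 -m inch '[[-1,[-4.2,0,-5.7],[0,1,0]],[-1,[-8.6,0,-11.2],[0,1.9,0]],[-1,[-13.3,0,-16.4],[0,2.7,0]],[-1,[-18.3,0,-21.4],[0,3.5,0]],[-1,[-23.5,0,-26.1],[0,4.3,0]],[-1,[-28.9,0,-30.6],[0,5,0]],[-1,[-34.6,0,-34.7],[0,5.8,0]],[-1,[-40.4,0,-38.6],[0,6.6,0]]]';python3 - <<'E'
from h import *
from station import ctrl
st=ctrl.observe();print(st["contact_force"],st["ee_pos"])
for th in [.4,.35,.3,.25,.2,.15,.1,.05,0]:
    ti=.22*(th/.8)
    print(th,end=" ");target(st,np.array([.4986,.0438,.063])+tcp(knob(th),ti)-tcp(knob(.8),.22),ti)
E
```

```text
clock: 15.95
ee_pos: [0.53, 0.0437, 0.1101]
ee_rot: [3.139, 0.111, 3.139]
contact_force: [6.6, -0.4, -12.0]
gripper_width: 0.0218
[  6.64621294  -0.42938099 -11.96099003] [0.53001294 0.04374075 0.11006398]
0.4 shift [0.7 0.1 0.3] turn [ 0.11  0.07 -0.16]
0.35 shift [-4.9  0.1 -3.9] turn [ 0.12  0.85 -0.16]
0.3 shift [-10.7   0.1  -7.8] turn [ 0.12  1.64 -0.16]
0.25 shift [-16.7   0.1 -11.5] turn [ 0.12  2.43 -0.16]
0.2 shift [-22.8   0.2 -14.8] turn [ 0.12  3.22 -0.16]
0.15 shift [-29.1   0.2 -17.8] turn [ 0.12  4.   -0.16]
0.1 shift [-35.6   0.2 -20.4] turn [ 0.12  4.79 -0.16]
0.05 shift [-42.2   0.2 -22.8] turn [ 0.12  5.58 -0.16]
0 shift [-48.9   0.2 -24.7] turn [ 0.12  6.37 -0.16]
```

```bash
python3 -m inch '[[-1,[-4.9,0,-3.9],[0,0.8,0]],[-1,[-10.7,0,-7.8],[0,1.6,0]],[-1,[-16.7,0,-11.5],[0,2.4,0]],[-1,[-20,0,-13.2],[0,2.8,0]],[-1,[-22.8,0,-14.8],[0,3.2,0]],[-1,[-26,0,-16.3],[0,3.6,0]],[-1,[-29.1,0,-17.8],[0,4,0]],[-1,[-29.1,0,-17.8],[0,4,0]]]';python3 - <<'E'
from h import *
from station import ctrl
st=ctrl.observe();print(st["contact_force"],st["ee_pos"])
for th in [.15,.12,.1,.08,.06,.04,.02,0,-.03]:
    ti=.22*(th/.8)
    print(th,end=" ");target(st,np.array([.4986,.0438,.063])+tcp(knob(th),ti)-tcp(knob(.8),.22),ti)
cv2.imwrite("pics/w15.png",ctrl.get_image("wrist")[:,:,::-1])
E
```

```text
clock: 16.75
ee_pos: [0.5573, 0.0437, 0.131]
ee_rot: [3.14, 0.041, 3.139]
contact_force: [4.2, 0.0, -12.8]
gripper_width: 0.0215
[  4.23763338   0.01565446 -12.78403986] [0.55729055 0.04365905 0.13095059]
0.15 shift [ 0.3  0.1 -0. ] turn [ 0.11 -0.   -0.14]
0.12 shift [-3.5  0.2 -1.9] turn [ 0.11  0.47 -0.14]
0.1 shift [-6.   0.2 -3.1] turn [ 0.11  0.79 -0.14]
0.08 shift [-8.5  0.2 -4.3] turn [ 0.11  1.1  -0.14]
0.06 shift [-11.1   0.2  -5.4] turn [ 0.11  1.42 -0.14]
0.04 shift [-13.7   0.2  -6.4] turn [ 0.11  1.73 -0.14]
0.02 shift [-16.3   0.2  -7.4] turn [ 0.12  2.05 -0.14]
0 shift [-18.9   0.2  -8.3] turn [ 0.12  2.36 -0.14]
-0.03 shift [-22.9   0.2  -9.7] turn [ 0.12  2.83 -0.14]
```

View pics/w15.png

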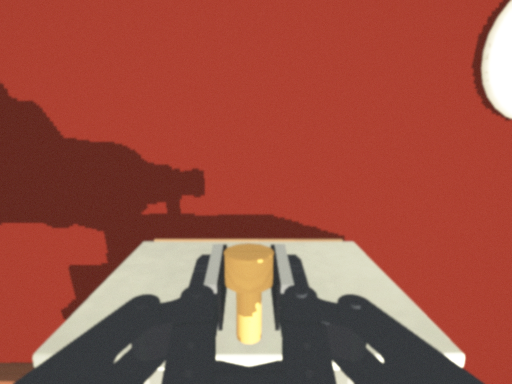

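Slowly over the catch now.

```bash
python3 -m inch '[[-1,[-3,0,-1.5],[0,0.4,0]],[-1,[-6,0,-3],[0,0.8,0]],[-1,[-8.5,0,-4],[0,1.1,0]],[-1,[-11,0,-5],[0,1.4,0]],[-1,[-13.7,0,-6],[0,1.7,0]],[-1,[-16.3,0,-7],[0,2,0]],[-1,[-19,0,-8],[0,2.4,0]],[-1,[-19,0,-8],[0,2.4,0]]]';python3 - <<'E'
from h import *
from station import ctrl
st=ctrl.observe();print(st["contact_force"],st["ee_pos"])
e=np.array([.5763,.0435,.1379]); target(st,e,0)
E
```

```text
clock: 17.6
ee_pos: [0.577, 0.0436, 0.1401]
ee_rot: [3.14, 0.001, 3.14]
contact_force: [1.8, 0.2, -9.0]
gripper_width: 0.0217
[ 1.77884054  0.24946235 -8.97679148] [0.57704034 0.04356611 0.14007968]
shift [ 0.7 -0.1  2.2] turn [ 0.12  0.08 -0.12]
```

```bash
python3 -m inch '[[-1,[-1,0,1],[0,0,0]],[-1,[-2,0,1.5],[0,0,0]],[-1,[-3,0,1.5],[0,0,0]],[-1,[-3,0,1.5],[0,0,0]]]';python3 - <<'E'
from h import *
from station import ctrl
st=ctrl.observe();print(st["contact_force"],st["ee_pos"])
cv2.imwrite("pics/w16.png",ctrl.get_image("wrist")[:,:,::-1])
E
```

```text
clock: 18.0
ee_pos: [0.581, 0.0436, 0.1414]
ee_rot: [3.138, 0.003, 3.14]
contact_force: [-7.9, -0.5, 14.1]
gripper_width: 0.0214
[-7.85408181 -0.46525323 14.10011551] [0.58096993 0.04359066 0.14135373]
```

View pics/w16.png

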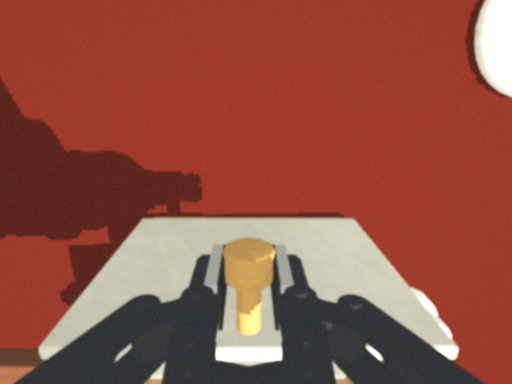

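```bash
python3 -m inch '[[-1,[-1,0,-1],[0,0,0]],[-1,[-2,0,-1],[0,0,0]],[-1,[-3,0,-1],[0,0,0]],[-1,[-3,0,-1],[0,0,0]]]';python3 - <<'E'
from h import *
from station import ctrl
st=ctrl.observe();print(st["contact_force"],st["ee_pos"])
E
```

```text
clock: 18.45
ee_pos: [0.5826, 0.0435, 0.142]
ee_rot: [3.138, 0.0, 3.139]
contact_force: [-4.0, -0.1, -5.8]
gripper_width: 0.0218
[-3.97859981 -0.0992904  -5.84085276] [0.5826213  0.04353239 0.14196632]
```

```bash
python3 -m inch '[[0,[0,0,0],[0,0,0]],[1,[0,0,0],[0,0,0]],[1,[0,0,0],[0,0,0]],[1,[5,0,-15],[0,0,0]],[1,[10,0,-50],[0,0,0]],[1,[10,0,-90],[0,0,0]],[1,[10,0,-110],[0,0,0]]]';python3 - <<'E'
from h import *
from station import ctrl
t=ctrl.get_image("top")[:,:,::-1];s=ctrl.get_image("scene")[:,:,::-1];cv2.imwrite("pics/sc17.png",s);cv2.imwrite("pics/t17.png",t)
cv2.imwrite("pics/w17.png",ctrl.get_image("wrist")[:,:,::-1])
f=lambda i:cv2.resize(i[155:275,165:275],None,fx=3.5,fy=4,interpolation=cv2.INTER_CUBIC)
cv2.imwrite("pics/cmp17.png",np.hstack([f(cv2.imread("pics/scene0.png")),f(s)]))
c=ctrl.calibration("wrist");print([np.round(proj(c,p)) for p in ([.575,.0435,.155],[.611,-.057,.17],[.611,.143,.17])])
E
```

```text
clock: 19.15
ee_pos: [0.574, 0.0428, 0.2568]
ee_rot: [3.137, 0.006, 3.138]
contact_force: [1.4, 0.7, 0.1]
gripper_width: 0.0855
[array([249., 198.]), array([123., 248.]), array([372., 246.])]
```

View pics/cmp17.png

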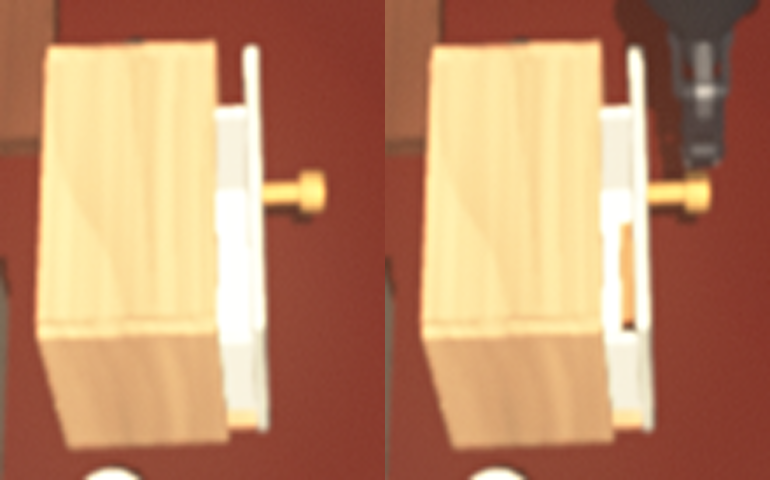

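View pics/w17.png

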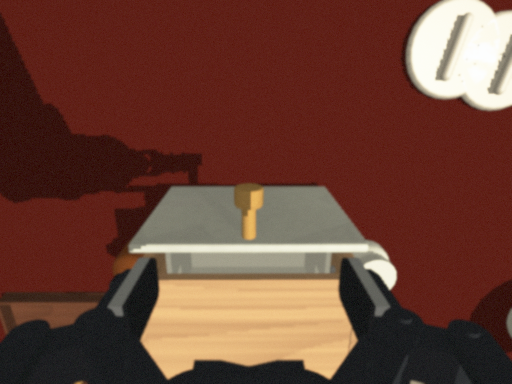

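The scene view matches the start: knob tip at the same column (326 in both crops), with the stick visible inside. I'll back off a little and compare numerically, including the other objects.

```bash
python3 -m inch '[[1,[25,0,-30],[0,0,0]],[1,[50,0,-60],[0,0,0]],[1,[75,0,-60],[0,0,0]],[1,[100,0,-60],[0,0,0]],[1,[100,0,-60],[0,0,0]]]';python3 - <<'E'
from h import *
from station import ctrl
s=ctrl.get_image("scene")[:,:,::-1].copy();t=ctrl.get_image("top")[:,:,::-1].copy()
cv2.imwrite("pics/s18.png",s);cv2.imwrite("pics/t18.png",t)
def g(i): return cv2.cvtColor(i,cv2.COLOR_BGR2GRAY).astype(np.float32)
for n,a,b,rs in [("scene",cv2.imread("pics/scene0.png"),s,{"knob":(240,195,22,18),"panel":(225,165,22,25),"cream":(180,268,36,38),"balm":(338,310,26,28),"bowl":(212,96,34,28),"candle":(260,88,45,52)}),
             ("top",cv2.imread("pics/top0.png"),t,{"scent":(278,118,26,28),"cream":(160,112,32,32)})]:
    for k,(x,y,w,h) in rs.items():
        print(n,k,np.round(cv2.phaseCorrelate(g(a)[y:y+h,x:x+w].copy(),g(b)[y:y+h,x:x+w].copy()),2))
E
```

```text
clock: 19.8
ee_pos: [0.4703, 0.0429, 0.3136]
ee_rot: [3.136, 0.002, 3.14]
contact_force: [1.1, -0.5, 0.9]
gripper_width: 0.0852Traceback (most recent call last):
  File "<stdin>", line 9, in <module>
    return _wrapfunc(a, 'round', decimals=decimals, out=out)
    return _wrapit(obj, method, *args, **kwds)
    conv = _array_converter(obj)
ValueError: setting an array element with a sequence. The requested array has an inhomogeneous shape after 1 dimensions. The detected shape was (2,) + inhomogeneous part.
```

View pics/s18.png

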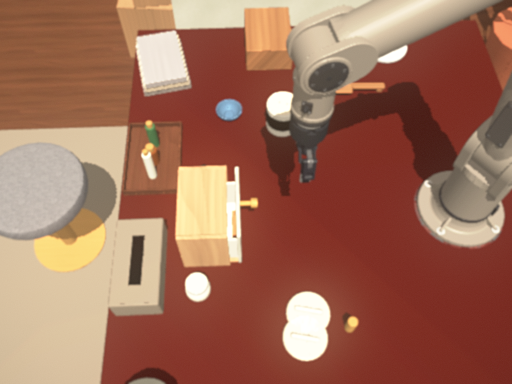

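View pics/t18.png

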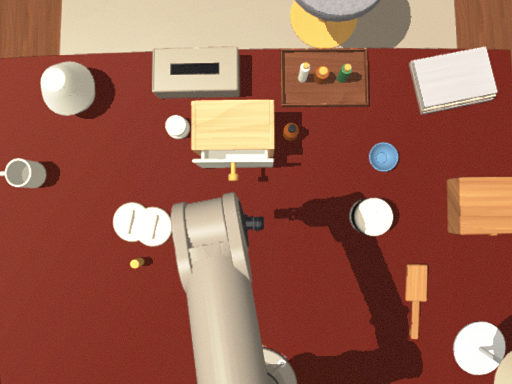

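```bash
python3 - <<'E'
from h import *
def g(f): return cv2.cvtColor(cv2.imread(f),cv2.COLOR_BGR2GRAY).astype(np.float32)
for a,b,rs in [("scene0","s18",{"knob":(240,195,22,18),"panel":(225,165,22,25),"cream":(180,268,36,38),"balm":(338,310,26,28),"bowl":(212,96,34,28)}),
             ("top0","t18",{"knob":(222,160,22,24),"scent":(278,118,26,28),"candle":(348,194,50,46),"bowl":(366,140,36,34)})]:
    A=g(f"pics/{a}.png");B=g(f"pics/{b}.png")
    for k,(x,y,w,h) in rs.items():
        (d,r)=cv2.phaseCorrelate(A[y:y+h,x:x+w].copy(),B[y:y+h,x:x+w].copy());print(a,k,np.round(d,2),round(r,2))
E
```

```text
scene0 knob [ 0.08 -0.06] 0.96
scene0 panel [-0.1   0.48] 0.97
scene0 cream [-0.04 -0.06] 0.97
scene0 balm [0.5  0.07] 0.95
scene0 bowl [-0.04 -0.02] 0.92
top0 knob [-0.03  0.04] 1.0
top0 scent [0.37 0.22] 0.99
top0 candle [ 0.19 -0.22] 0.89
top0 bowl [-0.01  0.08] 0.96
```

```bash
python3 - <<'E'
from station import ctrl
print(ctrl.job_done(), ctrl.observe()["clock"])
E
```

```text
the job is handed in; nothing more can be done
the job is handed in; nothing more can be done
```

The stick is in the bin, the bin is shut, and I handed the job in at about 20 s of the 72 s allowed. I opened the bin by its knob to the stop, where it stayed open on its own. I then let the stick go inside and pushed the bin slowly back over the catch.

**Last checks:**
- **Bin shut:** the knob is within 0.1 pixel of its starting place in both fixed views. A bin resting on the catch unclicked would show about 4 pixels.
- **Stick:** it is visible inside the bin, and the dish is empty.
- **Other objects:** all five still stand where they were. They shifted by 0.5 pixel at most (brass tube 0.5, amber bottle about 0.4), which I took as image noise because the arm did not go near them on purpose.
- **Arm:** it finished open and well clear of everything.

**What went less well:**
- **Contact while placing:** the gripper pressed on something in the bin area, most likely the front of the oak box. The force was about 5 N, and one shift in the wrong direction raised it to about 20 N, under the 40 N limit. I backed off straight away.
- **Small drop:** I let the stick go about 3 cm above the tilted bin's surface, so it slid into the corner instead of being set down.
- **Click:** the force readings at the end of the push did not show it clearly, so I am relying on the pictures.

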